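# Set the washed feeding bottle upside down on the free drying peg

## Task

The large feeding bottle has been washed and lies on the sloping drainer. Put it upside down over the one free peg of the round drying stand to dry: lower it on, do not drop it, so that it sits upright and fully home with its rim on the peg's ledge, and let go. Leave the small bottle and the screw ring on their pegs and everything else where it stands.

Things in the scene. Friction and masses are not known exactly. Their poses are not given: they have to be found in the camera images.
- bottle: Large white plastic feeding bottle, hollow, 135 mm long, 90 g. Body 54 mm in diameter for 95 mm from the closed end (hold it anywhere there), 13 mm shoulder, straight neck 43 mm wide, mouth 37 mm inside. Origin: centre of the closed end; z axis runs along it to the mouth. At the start it lies on the drainer, z 15 degrees below level, pointing to the right (-y) within 30 degrees.
- bottle_mouth (a point): Centre of the large bottle's mouth, in the plane of its rim, 135 mm from the bottle's origin.
- drainer: Sloping grey drainer, fixed, 166 x 135 mm, upper end 66 mm high. Origin: on the worktop under its middle; x points level, downhill (slope 15 degrees). The bottle lies along it between two low ribs, mouth against a low end stop, closed end 23 mm short of the upper end, its axis 24 mm above the rib tops; the side rims are no higher than the ribs.
- stand: Round white drying stand, fixed, 174 mm in diameter, base 13 mm high, any yaw, with three upright grey pegs 50 mm from its centre. Origin: centre of its underside. The free tall peg is on its +x axis; seen from above the small bottle's peg is 120 degrees anticlockwise from it, the ring's short peg 120 degrees clockwise.
- peg_seat (a point): On the free peg's axis at its ledge, 30 mm above the worktop; z up. Stem 13 mm in diameter, round tip 75 mm above this point. Four upright ribs at its foot reach 16 mm from the axis up to 18 mm above the ledge, then slant in to the stem at 37 mm; they centre the mouth (2.5 mm play). At the ledge they step out to 25 mm: the rim rests there, mouth centre at this point, closed end 135 mm above.
- small_bottle: Small white feeding bottle, 54 mm in diameter, 80 mm long, upside down on its peg, its top 110 mm above the worktop. Origin: centre of its closed end (on top), z axis down to the mouth. Leave it on its peg.
- screw_ring: Loose white screw ring, 50 mm in diameter, 16 mm high, on the ledge of the short peg (tip 74 mm above the worktop). Origin: centre of its underside. Leave it.
- egg_cup: Bystander: pale stoneware egg cup, 47 mm wide, 48 mm high, between drainer and stand. Origin: centre of the underside.
- kitchen_timer: Bystander: round kitchen timer, 68 mm wide, 56 mm high, behind the work. Origin: centre of the underside.
- tumbler: Bystander: clear tumbler, 81 mm wide, 92 mm high, upside down behind the work. Origin: centre of the underside.
Not all that is in view belongs to the job. What is shaped like the screw_ring but green or turquoise is not meant.

How it is judged:
On the way:
1. the bottle, still held by the fingers, is upside down (within 17 degrees) over the free peg with its mouth less than 15 mm above the ledge (horizontal distance between bottle_mouth and peg_seat below 0.015 m and z of bottle_mouth in the frame of peg_seat below 0.015 m and angle between bottle's own z axis and vertical above 2.84 rad and contact force between the fingers and bottle above 0.3 N), for 0.1 s.
At the end, for the whole second after the job is handed in: The large bottle hangs upside down on the free peg, at rest and released: mouth within 6 mm of the peg's axis and at most 5 mm above the ledge, upright within 6 degrees, its weight on the stand; the small bottle and the screw ring still sit straight on their pegs (horizontal distance between bottle_mouth and peg_seat below 0.006 m and z of bottle_mouth in the frame of peg_seat below 0.005 m and angle between bottle's own z axis and vertical above 3.04 rad and linear speed of bottle below 0.02 m/s and contact force between bottle and stand above 0.2 N and angle between small_bottle's own z axis and vertical above 3 rad and angle between screw_ring's own z axis and vertical below 0.15 rad); the robot touches nothing.
It fails at once if the small bottle or the screw ring is moved more than 20 mm (distance of any of small_bottle, screw_ring from where it was at the start of the episode above 0.02 m).
It fails at once if the egg cup, timer or tumbler is moved more than 30 mm (distance of any of egg_cup, kitchen_timer, tumbler from where it was at the start of the episode above 0.03 m).
It also fails if it takes over 46 s, if anything falls off the work surface, if the arm or the gripper's body presses on something with over 40 N, if the wrist force passes 120 N, or if a joint passes its speed limit or range.

## Robot

A 6-joint arm with a two-finger parallel gripper is mounted at the origin on a cart in front of the work surface, level with it; the furniture and walls round the work are solid. World frame = base frame: x ahead of the robot, y to its left, z up, the work surface at z = 0. Lengths are in m, angles in rad, forces in N, time in s.
With the tool pointing down it reaches from about 0.35 to 0.975 m from the base axis. Payload 4.9 kg.
Tool frame: the origin (TCP) lies at the very end of the fingers, on their centre line; the grasp point (between the pads) lies 19 mm behind it (ctrl.grasp_offset is the distance from the TCP to the grasp point, in m); z points along the fingers, y is the line along which they close (so a half turn about z gives the same grasp; the last joint's range is limited). The gripper opens to 85 mm and grips with 20 to 120 N. Pads are 22 mm wide; open, the fingers measure 114 mm over their backs; the gripper's body (76 mm by 85 mm) begins 54 mm behind the grasp point. The pads swing forward as they close: fully open they stand 13 mm farther back than shut.
Start: joints at [1.007, 0.053, 1.613, -0, 1.476, -0.119], TCP at [0.269, 0.564, 0.231] pointing down, gripper open.
Joint ranges: [-3.01, 3.01], [-1.01, 2.22], [0.06, 2.58], [-1.02, 4.17], [0.09, 2.62], [-3.14, 3.14]. Speed limits (rad/s): [2.57, 2.57, 3.14, 3.14, 3.14, 3.14].

## Interface

Orientations are given as a rotation vector (axis times angle).
In Python, from station import ctrl, optics gives the robot as it stands.
- The arm moves only by the shell command python3 -m handwheel 'ROWS' [OPENING] [FORCE]. ROWS is JSON, a list of rows, each an object of numbers: "tx", "ty", "tz": the shift along the tool's x, y, z in mm; "roll": the turn about the tool's z in rad. A call has 1 to 12 rows; each row shifts and turns the commanded pose from where the row before left it, along the tool's axes as they then stand; what a row does not reach is not made up. A row lasts 1/12 s, in which the tool goes at most 41.7 mm and 7.16 degrees, less where a joint would pass 70% of its speed; a pose out of reach is approached as far as the arm can. A call with a gripper value outside its range is refused whole. OPENING is the finger opening in mm, from 0 to 85.4, set as the call begins (- or left out, the last holds). The fingers move at their own pace and stop on an object; FORCE is the grip in N (left out, the last holds). Time passes only in rows, so rows that do not move let the fingers close. It gives the time, the measured TCP pose, the force, the opening and the grip force at its end, in the units of the state.
- ctrl.get_obs(): the state, without advancing time (a new reading comes with each control period).
- optics.get_image(name): name is "scene" or "side" or "wrist"; returns (picture, depth): 384x512x3 uint8, red, green, blue; 384x512 float32, m along the optical axis (not along the pixel's ray), 0 where there is no reading.
- optics.camera_params(name): a dict with "mtx" (3x3 intrinsics, pixels), "k1" (the pictures are not rectified: a ray, as slopes to the right and down, at radius r is drawn at 1 + k1 r^2 times it, then the intrinsics apply), "extrinsics" (4x4, takes a point from camera to world coordinates); the wrist camera has in their place "tool_from_camera" (4x4, takes a point from camera to tool coordinates, whose origin is the TCP and whose axes are the flange's). Camera axes: x right, y down, z forward; pixel columns grow to the right and rows downward; lengths in m; the calibration is good to about 2 mm. A picture is of the moment at which its call begins: read the wrist's pose just before it. camera_params takes no time and is no camera call.
- ctrl.finish_job(): hands the job in; it is judged then, once.
The state is a dict: "t": time; "q": joint angles; "dq": joint speeds; "effort": joint torques, N m; "tool_pos": TCP position; "tool_rot": TCP orientation; "contact_force": force on the tool from outside, world axes, zero at the start; "wrist_torque": the same for the moment, N m; "opening": finger opening in m; "grip_force": force on a finger pad.
Only numpy, scipy, OpenCV 4.12 (cv2) and the standard library are available. Lean on these libraries where they do the work, as an engineer would, in place of code of your own. Each camera call takes 0.05 s, during which the arm holds its last target. There are 200 camera calls.

## Working session

There is one attempt and no reset: what is moved stays moved. The work goes in short steps, Python scripts to look and compute and a shell command to move; the robot and the scene stay as the last step left them, time stands still between calls to the robot, and variables do not carry over. Pictures are saved under pics/ and viewed, at most 10 in all, crops included, and the job is handed in when it is done.

```bash
mkdir -p pics; python3 - <<'E'
from station import ctrl, optics
import cv2,numpy as np
for n in("scene","side"):
    im,d=optics.get_image(n); cv2.imwrite(f"pics/{n}.png",im[:,:,::-1]); np.save(f"pics/{n}.npy",d)
    p=optics.camera_params(n); print(n,p)
print(optics.camera_params("wrist")); o=ctrl.get_obs(); print(o['t'],o['tool_pos'],o['tool_rot'],ctrl.grasp_offset)
E
```

```text
scene {'mtx': array([[348.97837814,   0.        , 255.98812293],
       [  0.        , 348.97837814, 201.95711214],
       [  0.        ,   0.        ,   1.        ]]), 'k1': -0.09802809443494599, 'extrinsics': array([[-0.66515442, -0.3149947 ,  0.67701399, -0.02031715],
       [-0.74661727,  0.26659513, -0.60949955,  0.52153292],
       [ 0.0115005 , -0.91088165, -0.41250741,  0.44832701],
       [ 0.        ,  0.        ,  0.        ,  1.        ]])}
side {'mtx': array([[408.65832612,   0.        , 255.95131959],
       [  0.        , 408.65832612, 191.36114789],
       [  0.        ,   0.        ,   1.        ]]), 'k1': -0.13460017395839202, 'extrinsics': array([[ 0.99731827, -0.05101934,  0.05247191,  0.52937072],
       [-0.06995214, -0.45373189,  0.88838847, -0.76887322],
       [-0.02151681, -0.88967657, -0.45608401,  0.45301124],
       [ 0.        ,  0.        ,  0.        ,  1.        ]])}
{'mtx': array([[265.99184906,   0.        , 259.30568715],
       [  0.        , 265.99184906, 184.95165545],
       [  0.        ,   0.        ,   1.        ]]), 'k1': -0.06202346383138376, 'tool_from_camera': array([[-8.19737798e-04, -9.61104545e-01, -2.76183603e-01,
         7.01721516e-02],
       [ 9.99999441e-01, -9.72214014e-04,  4.15165731e-04,
         8.35748314e-04],
       [-6.67527239e-04, -2.76183108e-01,  9.61104805e-01,
        -1.42900288e-01],
       [ 0.00000000e+00,  0.00000000e+00,  0.00000000e+00,
         1.00000000e+00]])}
0.1 [0.26860904 0.56370094 0.23018411] [-6.92766415e-01 -3.06362439e+00  2.75388490e-03] 0.0187
```

View pics/scene.png

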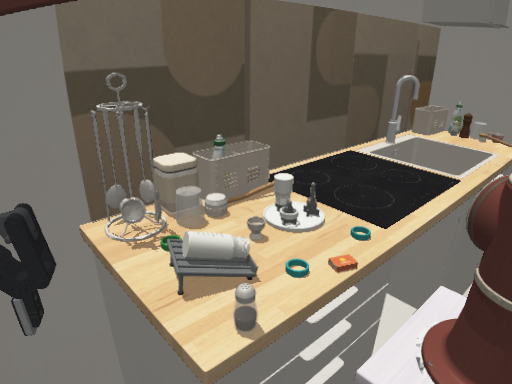

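View pics/side.png

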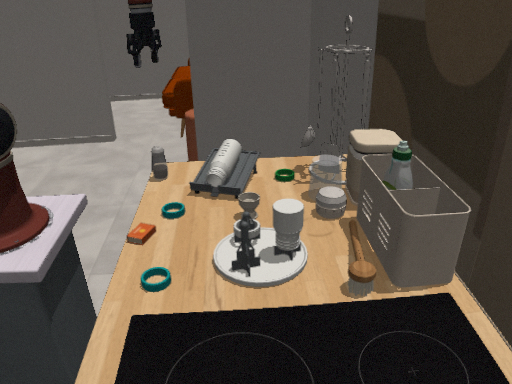

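The scene view has the bottle at about (215,247), mouth to the right at (248,247). The free peg is at (312,200), the small bottle at (284,187) and the ring at (289,216). In the side view the free peg's tip is at (247,212) and its foot at (245,268), with the bottle at (225,160).

```bash
cat > h.py <<'E'
import cv2,numpy as np
from scipy.spatial.transform import Rotation as R
from station import ctrl, optics
def rays(p,uv):
    return cv2.undistortPoints(np.asarray(uv,float).reshape(-1,1,2),p['mtx'],np.array([p['k1'],0,0,0.]))[:,0]
def cloud(n,d,ext=None):
    p=optics.camera_params(n); E=p['extrinsics'] if ext is None else ext
    v,u=np.mgrid[:384,:512]; r=rays(p,np.c_[u.ravel(),v.ravel()])
    z=d.ravel()[:,None]; P=np.c_[r*z,z]@E[:3,:3].T+E[:3,3]
    P[d.ravel()==0]=np.nan
    return P.reshape(384,512,3)
def line(n,uv,ext=None):
    p=optics.camera_params(n); E=p['extrinsics'] if ext is None else ext
    r=rays(p,[uv])[0]; d=E[:3,:3]@np.r_[r,1]; return E[:3,3],d/np.linalg.norm(d)
def tri(ls):
    A=sum(np.eye(3)-np.outer(d,d) for c,d in ls); b=sum((np.eye(3)-np.outer(d,d))@c for c,d in ls)
    X=np.linalg.solve(A,b); return X,[np.linalg.norm(np.cross(X-c,d)) for c,d in ls]
def proj(n,X,ext=None):
    p=optics.camera_params(n); E=p['extrinsics'] if ext is None else ext
    Y=(np.atleast_2d(X)-E[:3,3])@E[:3,:3]; 
    return cv2.projectPoints(Y,np.zeros(3),np.zeros(3),p['mtx'],np.array([p['k1'],0,0,0.]))[0][:,0]
E
python3 - <<'E'
from h import *
np.set_printoptions(precision=4,suppress=True)
C={n:cloud(n,np.load(f'pics/{n}.npy')) for n in('scene','side')}
for n,l in(('scene',[(195,247),(215,240),(230,247),(246,247),(312,190),(284,180),(289,212),(257,222),(216,197),(188,192),(300,235),(240,300)]),('side',[(225,160),(235,145),(215,178),(246,220),(288,208),(247,222),(249,198),(330,193),(325,160),(200,300)])):
    for u,v in l: print(n,u,v,C[n][v,u])
a=cv2.imread('pics/scene.png')[165:285,160:340]; b=cv2.imread('pics/side.png')[130:290,180:320]
cv2.imwrite('pics/a.png',cv2.resize(a,None,fx=4.4,fy=4.4,interpolation=2)); cv2.imwrite('pics/b.png',cv2.resize(b,None,fx=3.7,fy=3.7,interpolation=2))
E
```

```text
scene 195 247 [0.4971 0.2165 0.0823]
scene 215 240 [0.4895 0.1733 0.0853]
scene 230 247 [0.4722 0.1487 0.0669]
scene 246 247 [0.4615 0.1145 0.0582]
scene 312 190 [ 0.5363 -0.1866  0.0847]
scene 284 180 [ 0.5979 -0.1379  0.108 ]
scene 289 212 [ 0.5413 -0.1028  0.042 ]
scene 257 222 [ 0.5677 -0.0122  0.0323]
scene 216 197 [0.7208 0.0055 0.0563]
scene 188 192 [0.7285 0.0893 0.0917]
scene 300 235 [ 0.4858 -0.0885  0.0011]
scene 240 300 [0.3271 0.241  0.0715]
side 225 160 [0.5106 0.138  0.0759]
side 235 145 [0.5366 0.1956 0.0914]
side 215 178 [0.484 0.129 0.034]
side 246 220 [ 0.5481 -0.1144  0.058 ]
side 288 208 [ 0.619  -0.1669  0.109 ]
side 247 222 [ 0.5498 -0.1167  0.055 ]
side 249 198 [0.5603 0.0169 0.0343]
side 330 193 [ 0.7316 -0.013   0.052 ]
side 325 160 [0.74   0.0818 0.088 ]
side 200 300 [ 0.464  -0.2595 -0.0016]
```

View pics/a.png

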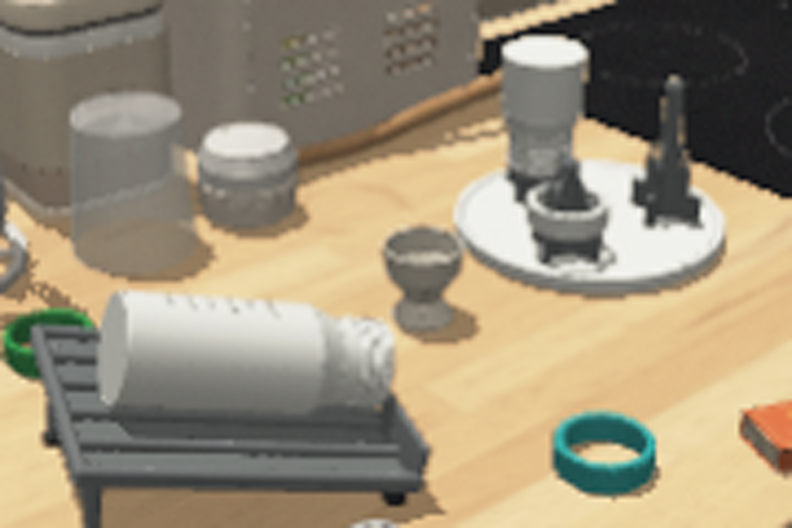

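View pics/b.png

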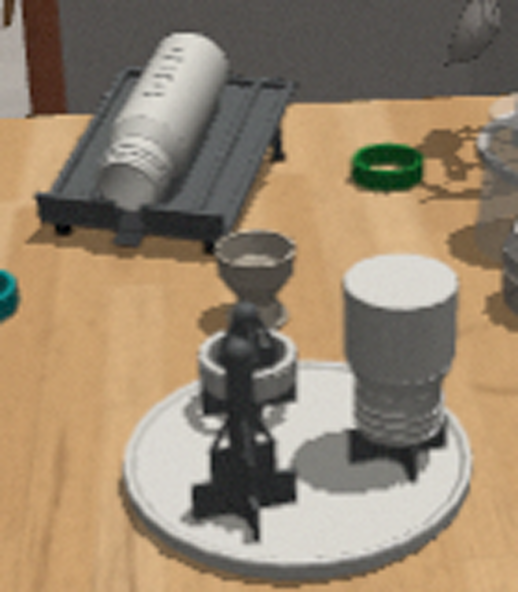

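Enlarged, the free peg's tip ball is at scene (313.4,184) and side (244.6,224.6). The other ball above it in the side view is the short ring peg. The bottle lies between the ribs with its mouth towards the stand.

```bash
cat > fit.py <<'E'
from h import *
from scipy.optimize import least_squares
np.set_printoptions(precision=4,suppress=True)
def bottlefit(P,x0=(0.49,0.17,0.06,-100*np.pi/180,-15*np.pi/180),rad=.027):
    # axis through p (y fixed), direction yaw/pitch
    def f(x):
        d=np.array([np.cos(x[3])*np.cos(x[2]),np.sin(x[3])*np.cos(x[2]),np.sin(x[2])])
    def dirv(a,b): return np.array([np.cos(a)*np.cos(b),np.sin(a)*np.cos(b),np.sin(b)])
    y0=x0[1]
    def res(x):
        d=dirv(x[2],x[3]); v=P-np.array([x[0],y0,x[1]]); return np.linalg.norm(np.cross(v,d),axis=1)-rad
    s=least_squares(res,[x0[0],x0[2],x0[3],x0[4]],loss='soft_l1',f_scale=.002)
    return np.array([s.x[0],y0,s.x[1]]),dirv(s.x[2],s.x[3]),s.x[2:]*180/np.pi,np.median(abs(res(s.x)))
E
python3 - <<'E'
from fit import *
C={n:cloud(n,np.load(f'pics/{n}.npy')) for n in('scene','side')}
I={n:cv2.cvtColor(cv2.imread(f'pics/{n}.png'),cv2.COLOR_BGR2HSV) for n in C}
S={}
for n in C:
    P=C[n]; m=(I[n][...,2]>120)&(I[n][...,1]<40)&(P[...,0]>.43)&(P[...,0]<.6)&(P[...,1]>.08)&(P[...,1]<.28)&(P[...,2]>.03)
    S[n]=P[m]; q=S[n]; b=q[(q[:,1]>.15)]
    print(n,len(q),len(b),*bottlefit(b))
    p,d,_,_=bottlefit(b); t=(q-p)@d; print('extent',np.percentile(t,[0,1,5,95,99,100]), 'closed',p+d*np.percentile(t,1))
b=np.vstack([q[q[:,1]>.15] for q in S.values()]); print('both',*bottlefit(b))
tip,e=tri([line('scene',(313.4,184.1)),line('side',(244.6,224.6))]); print('tip centre',tip,e)
# stand plate: z ~ .013 white
for n in C:
    P=C[n]; m=(abs(P[...,2]-.0125)<.006)&(I[n][...,1]<30)&(I[n][...,2]>120)&(P[...,0]>.4)&(P[...,0]<.75)&(P[...,1]<-.0)&(P[...,1]>-.3)
    q=P[m][:,:2].astype(np.float32); c,r=cv2.minEnclosingCircle(q); 
    h=cv2.convexHull(q)[:,0]; s=least_squares(lambda x:np.hypot(h[:,0]-x[0],h[:,1]-x[1])-x[2],[*c,.087],loss='soft_l1',f_scale=.002)
    print('stand',n,len(q),np.median(P[m][:,2]),c,r,s.x)
    # dark peg points high
    m=(P[...,2]>.066)&(P[...,2]<.11)&(abs(P[...,0]-tip[0])<.03)&(abs(P[...,1]-tip[1])<.03); print('peg pts',m.sum(),P[m].mean(0),P[m].max(0))
    for nm,lo,hi,cx,cy,w in(('cup',.03,.06,.565,0,.04),('small',.1,.12,.61,-.15,.05)):
        m=(P[...,2]>lo)&(P[...,2]<hi)&(abs(P[...,0]-cx)<w)&(abs(P[...,1]-cy)<w); print(nm,m.sum(),P[m].min(0),P[m].max(0))
E
```

```text
scene 1611 1268 [0.5048 0.17   0.063 ] [-0.2573 -0.9516 -0.1681] [-105.1277   -9.6783] 0.00262595473024518
extent [-0.0886 -0.085  -0.0754  0.0619  0.0716  0.0761] closed [0.5266 0.2509 0.0773]
side 731 356 [0.5083 0.17   0.0616] [-0.3211 -0.91   -0.2621] [-109.4368  -15.1947] 0.00077637617415687
extent [-0.0825 -0.0564 -0.0503  0.0701  0.0761  0.0788] closed [0.5264 0.2213 0.0764]
both [0.5055 0.17   0.0633] [-0.302  -0.9301 -0.2089] [-107.9868  -12.0594] 0.0019730124568009353
tip centre [ 0.5424 -0.197   0.0985] [np.float64(0.001028946280536773), np.float64(0.001028946280536584)]
stand scene 872 0.010920766779270785 (0.5667168498039246, -0.14981907606124878) 0.08742997795343399 [ 0.5667 -0.1492  0.0858]
peg pts 60 [ 0.5379 -0.1889  0.0847] [ 0.5454 -0.1842  0.1036]
cup 226 [ 0.5321 -0.0194  0.0302] [0.5801 0.0274 0.0495]
small 164 [ 0.5921 -0.1807  0.1003] [ 0.6449 -0.1259  0.1121]
stand side 2578 0.008714819376050342 (0.5696927309036255, -0.15388160943984985) 0.08717107772827148 [ 0.5703 -0.1543  0.0857]
peg pts 156 [ 0.5411 -0.1986  0.0863] [ 0.5472 -0.1912  0.1034]
cup 282 [ 0.5357 -0.0242  0.0302] [0.5794 0.0254 0.0475]
small 494 [ 0.5928 -0.1855  0.1001] [ 0.646  -0.1315  0.1101]
```

```bash
cat > go.py <<'E'
from h import *
import sys
# usage: go.py x y z yawdeg(tool y / closing axis) -> shift in tool axes (mm) and roll
o=ctrl.get_obs(); M=R.from_rotvec(o['tool_rot']).as_matrix(); p=np.array(o['tool_pos'])
x=np.array([float(a) for a in sys.argv[1:4]])
print('t %.2f pos'%o['t'],p.round(4),'yaw_y %.1f'%np.degrees(np.arctan2(M[1,1],M[0,1])),'tilt %.2f'%np.degrees(np.arccos(-M[2,2])),'open',round(o['opening'],4),'grip',round(o['grip_force'],1),'F',np.round(o['contact_force'],1),'q',np.round(o['q'],2))
print('shift mm',(M.T@(x-p)*1000).round(1))
if len(sys.argv)>4:
    d=-(float(sys.argv[4])-np.degrees(np.arctan2(M[1,1],M[0,1]))); d=(d+90)%180-90
    print('roll deg %.1f rad %.3f'%(d,np.radians(d)))
    M2=M@R.from_euler('z',d,degrees=True).as_matrix(); print('shift after roll',(M2.T@(x-p)*1000).round(1))
E
python3 go.py .515 .205 .24 -18
python3 - <<'E'
from h import *
for n in('scene','side'):
    P=cloud(n,np.load(f'pics/{n}.npy')); m=(P[...,2]>.12)&(P[...,0]>.2)&(P[...,0]<.72)&(P[...,1]>-.3)&(P[...,1]<.5)
    print(n,m.sum(),np.nanmin(P[m],0) if m.any() else '',np.nanmax(P[m],0) if m.any() else '')
E
```

```text
t 0.10 pos [0.2686 0.5637 0.2302] yaw_y 64.5 tilt 0.11 open 0.0853 grip 0.0 F [-0.4 -0.1 -0.4] q [ 1.01  0.05  1.61 -0.    1.48 -0.12]
shift mm [-376.7 -217.8   -9.5]
roll deg 82.5 rad 1.440
shift after roll [-265.   345.2   -9.5]
scene 1189 [0.22727258 0.44097075 0.29214462] [0.28235137 0.49999481 0.48230645]
side 81 [0.23169385 0.48835681 0.28837479] [0.25485467 0.49989023 0.34340533]
```

Path is clear (only the gripper itself is high). Translate, then turn.

```bash
python3 -m handwheel '[{"tx":-34,"ty":-20,"tz":-1},{"tx":-34,"ty":-20,"tz":-1},{"tx":-34,"ty":-20,"tz":-1},{"tx":-34,"ty":-20,"tz":-1},{"tx":-34,"ty":-20,"tz":-1},{"tx":-34,"ty":-20,"tz":-1},{"tx":-34,"ty":-20,"tz":-1},{"tx":-34,"ty":-20,"tz":-1},{"tx":-34,"ty":-20,"tz":-1},{"tx":-34,"ty":-20},{"tx":-34,"ty":-18}]' 85 
python3 -m handwheel '[{"roll":0.12},{"roll":0.12},{"roll":0.12},{"roll":0.12},{"roll":0.12},{"roll":0.12},{"roll":0.12},{"roll":0.12},{"roll":0.12},{"roll":0.12},{"roll":0.12},{"roll":0.12}]'
python3 go.py .515 .205 .24 -18
cat > wl.py <<'E'
from h import *
import sys
def wpose():
    o=ctrl.get_obs(); T=np.eye(4); T[:3,:3]=R.from_rotvec(o['tool_rot']).as_matrix(); T[:3,3]=o['tool_pos']
    return T@optics.camera_params('wrist')['tool_from_camera']
if __name__=='__main__':
    E=wpose(); im,d=optics.get_image('wrist'); n=sys.argv[1]
    cv2.imwrite(f'pics/{n}.png',im[:,:,::-1]); np.savez(f'pics/{n}.npz',d=d,E=E)
E
python3 wl.py w1
```

```text
t 0.10 pos [0.2686 0.5637 0.2302] yaw_y 64.5 tilt 0.11 open 0.0853 grip 0.0 F [-0.4 -0.1 -0.4] q [ 1.01  0.05  1.61 -0.    1.48 -0.12]
shift mm [-376.7 -217.8   -9.5]
roll deg 82.5 rad 1.440
shift after roll [-265.   345.2   -9.5]$[0]: bad value
$[0]: bad value
```

View pics/w1.png

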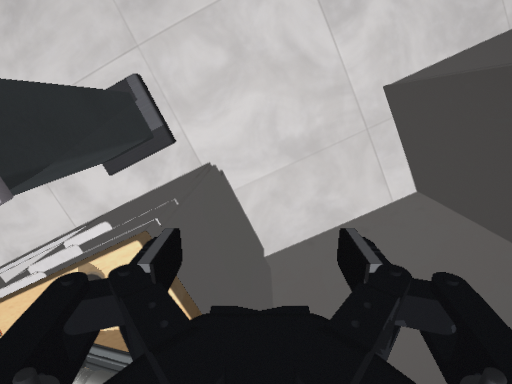

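The move was refused, so this picture shows only the start pose. I expect each row needs all four keys.

```bash
python3 -m handwheel '[{"tx":-34,"ty":-20,"tz":-1,"roll":0},{"tx":-34,"ty":-20,"tz":-1,"roll":0},{"tx":-34,"ty":-20,"tz":-1,"roll":0},{"tx":-34,"ty":-20,"tz":-1,"roll":0},{"tx":-34,"ty":-20,"tz":-1,"roll":0},{"tx":-34,"ty":-20,"tz":-1,"roll":0},{"tx":-34,"ty":-20,"tz":-1,"roll":0},{"tx":-34,"ty":-20,"tz":-1,"roll":0},{"tx":-34,"ty":-20,"tz":-1,"roll":0},{"tx":-34,"ty":-20,"tz":0,"roll":0},{"tx":-34,"ty":-18,"tz":0,"roll":0}]' 85 && python3 -m handwheel '[{"tx":0,"ty":0,"tz":0,"roll":0.12},{"tx":0,"ty":0,"tz":0,"roll":0.12},{"tx":0,"ty":0,"tz":0,"roll":0.12},{"tx":0,"ty":0,"tz":0,"roll":0.12},{"tx":0,"ty":0,"tz":0,"roll":0.12},{"tx":0,"ty":0,"tz":0,"roll":0.12},{"tx":0,"ty":0,"tz":0,"roll":0.12},{"tx":0,"ty":0,"tz":0,"roll":0.12},{"tx":0,"ty":0,"tz":0,"roll":0.12},{"tx":0,"ty":0,"tz":0,"roll":0.12},{"tx":0,"ty":0,"tz":0,"roll":0.12},{"tx":0,"ty":0,"tz":0,"roll":0.12}]' && python3 go.py .515 .205 .24 -18 && python3 wl.py w2
```

```text
t: 1.07
tool_pos: [0.5133, 0.2045, 0.2402]
tool_rot: [0.693, 3.064, 0.0]
contact_force: [0.1, 0.5, 0.1]
opening: 0.0853
grip_force: 0.0
t: 2.07
tool_pos: [0.5125, 0.2064, 0.2399]
tool_rot: [-2.547, -1.839, 0.001]
contact_force: [-0.8, 0.2, 0.2]
opening: 0.085
grip_force: 0.0
t 2.07 pos [0.5125 0.2064 0.2399] yaw_y -18.3 tilt 0.04 open 0.085 grip 0.0 F [-0.8  0.2  0.2] q [ 0.25 -0.13  1.77 -0.    1.5   0.57]
shift mm [-0.5  2.8 -0.2]
roll deg -0.3 rad -0.006
shift after roll [-0.5  2.8 -0.2]
```

View pics/w2.png

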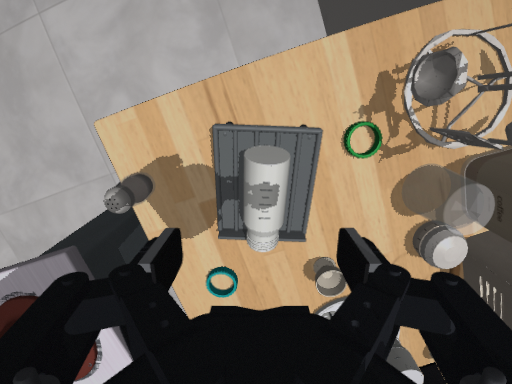

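The bottle runs from its closed end at (267,152) to its mouth at (263,245), so the tool is nearly aligned with it. I'll fit its axis from the wrist depth.

```bash
python3 - <<'E'
from fit import *
z=np.load('pics/w2.npz'); P=cloud('wrist',z['d'],z['E']); I=cv2.cvtColor(cv2.imread('pics/w2.png'),cv2.COLOR_BGR2HSV)
def box(u0,u1,v0,v1): m=np.zeros((384,512),bool); m[v0:v1,u0:u1]=1; return m
m=box(240,292,142,254)&(I[...,2]>130)&(I[...,1]<45)&(P[...,2]>.04); q=P[m]; b=q[q[:,1]>.16]
print(len(q),len(b)); p,d,a,e=bottlefit(b); print(p,d,a,e)
t=(q-p)@d; lo,hi=np.percentile(t,[.5,99.5]); print('ends',p+lo*d,p+hi*d,hi-lo)
# from pixels: closed end top edge & mouth, two views (side): mouth centre
print('mouth pt',P[243,263],'top of body',P[160,267],P[200,266])
print('worktop',P[100,150],P[280,290],'drainer hi',P[128,245],'stop',P[240,235],P[240,290])
q2=np.load('pics/side.npy'); 
print(proj('side',np.array([p+lo*d,p+hi*d])),proj('scene',np.array([p+lo*d,p+hi*d])))
E
```

```text
2498 1254
[0.5071 0.17   0.0631] [-0.3392 -0.9035 -0.262 ] [-110.58    -15.1881] 0.00033946841076913127
ends [0.5274 0.2242 0.0788] [0.4822 0.1038 0.0438] 0.1332957767222735
mouth pt [0.4858 0.1111 0.0682] top of body [0.5257 0.2199 0.096 ] [0.5101 0.175  0.0922]
worktop [0.3944 0.3344 0.0003] [ 0.4965 -0.0053 -0.0005] drainer hi [0.5118 0.2585 0.0635] stop [ 0.4342  0.0947 -0.0005] [0.5192 0.0856 0.0341]
[[231.4078 145.839 ]
 [213.7242 178.8096]] [[183.7891 243.7387]
 [243.6445 247.1316]]
```

The wrist fit agrees with the side view: yaw −110.6°, slope 15.2°, length 133 mm. Next I align and descend to a point 27 mm from the closed end.

```bash
python3 go.py .5185 .2006 .053 -20.6
```

```text
t 2.12 pos [0.5125 0.2064 0.2399] yaw_y -18.5 tilt 0.04 open 0.0848 grip 0.0 F [-0.5  0.7 -0.2] q [ 0.25 -0.13  1.77  0.    1.5   0.57]
shift mm [ -3.5   7.7 186.9]
roll deg 2.1 rad 0.036
shift after roll [ -3.2   7.8 186.9]
```

```bash
python3 -m handwheel '[{"tx":0,"ty":0,"tz":0,"roll":0.036},{"tx":-3.2,"ty":7.8,"tz":20,"roll":0},{"tx":0,"ty":0,"tz":25,"roll":0},{"tx":0,"ty":0,"tz":25,"roll":0},{"tx":0,"ty":0,"tz":25,"roll":0},{"tx":0,"ty":0,"tz":25,"roll":0},{"tx":0,"ty":0,"tz":22,"roll":0},{"tx":0,"ty":0,"tz":20,"roll":0},{"tx":0,"ty":0,"tz":15,"roll":0},{"tx":0,"ty":0,"tz":10,"roll":0},{"tx":0,"ty":0,"tz":0,"roll":0}]' 85 && python3 go.py .5185 .2006 .053 -20.6
```

```text
t: 3.03
tool_pos: [0.5169, 0.2003, 0.0504]
tool_rot: [-2.571, -1.802, 0.008]
contact_force: [-0.8, -0.2, -0.2]
opening: 0.0849
grip_force: 0.0
t 3.03 pos [0.5169 0.2003 0.0504] yaw_y -20.0 tilt 0.30 open 0.0849 grip 0.0 F [-0.8 -0.2 -0.2] q [ 0.24  0.07  1.91 -0.    1.16  0.58]
shift mm [ 0.9  1.4 -2.6]
roll deg 0.6 rad 0.011
shift after roll [ 0.9  1.4 -2.6]
```

```bash
python3 -m handwheel '[{"tx":0,"ty":1,"tz":-1,"roll":0.01},{"tx":0,"ty":0,"tz":0,"roll":0},{"tx":0,"ty":0,"tz":0,"roll":0},{"tx":0,"ty":0,"tz":0,"roll":0},{"tx":0,"ty":0,"tz":0,"roll":0},{"tx":0,"ty":0,"tz":0,"roll":0},{"tx":0,"ty":0,"tz":0,"roll":0},{"tx":0,"ty":0,"tz":0,"roll":0}]' 45 20 && python3 -m handwheel '[{"tx":0,"ty":0,"tz":-8,"roll":0},{"tx":0,"ty":0,"tz":-12,"roll":0},{"tx":0,"ty":0,"tz":-15,"roll":0},{"tx":0,"ty":0,"tz":-15,"roll":0},{"tx":0,"ty":0,"tz":-15,"roll":0},{"tx":0,"ty":0,"tz":-10,"roll":0},{"tx":0,"ty":0,"tz":0,"roll":0}]' && python3 - <<'E'
from h import *
im,d=optics.get_image('side'); np.save('pics/s3.npy',d); cv2.imwrite('pics/s3.png',cv2.resize(im[90:220,150:310,::-1],None,fx=3.5,fy=3.5,interpolation=2))
E
```

```text
t: 3.7
tool_pos: [0.5189, 0.2017, 0.0564]
tool_rot: [-2.58, -1.786, 0.002]
contact_force: [-8.3, 2.3, 8.3]
opening: 0.0544
grip_force: 20.4
t: 4.28
tool_pos: [0.5224, 0.2009, 0.1338]
tool_rot: [2.581, 1.786, 0.011]
contact_force: [0.9, 0.2, -0.4]
opening: 0.054
grip_force: 21.5
```

View pics/s3.png

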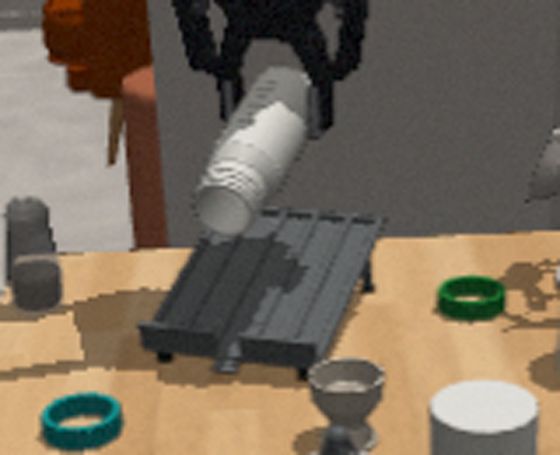

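The bottle is held near its closed end and points down towards the mouth at about (230,215) in the crop. I'll measure its pitch and see whether it swings further while waiting.

```bash
cat > tilt.py <<'E'
from fit import *
import sys
def tilt(n,x0=None,d=None,im=None):
    if d is None: im,d=optics.get_image(n)
    o=ctrl.get_obs(); g=np.array(o['tool_pos'])+[0,0,.0187]
    H=cv2.cvtColor(im,cv2.COLOR_RGB2HSV); P=cloud(n,d)
    m=(H[...,1]<45)&(H[...,2]>105)&(np.linalg.norm(P-g,axis=-1)<.135)&(P[...,2]>.03 if g[2]<.2 else P[...,2]>.06)
    q=P[m]; best=None
    for pitch in(-15,-35,-55,-75,-88):
        a=-110.6*np.pi/180; w=pitch*np.pi/180
        def dv(x): return np.array([np.cos(x[0])*np.cos(x[1]),np.sin(x[0])*np.cos(x[1]),np.sin(x[1])])
        def res(x):
            v=q-(g+[x[2],x[3],x[4]]); dd=dv(x); t=v@dd; r=np.where(t<.066,.027,np.where(t<.081,.0245,.0215))
            return np.r_[np.linalg.norm(np.cross(v,dd),axis=1)-r, .0005*(x[2:5]/.005)]
        s=least_squares(res,[a,w,0,0,0],loss='soft_l1',f_scale=.002)
        if best is None or s.cost<best.cost: best=s
    x=best.x; c=g+x[2:5]; dd=dv(x); t=np.percentile((q-c)@dd,[1,99.5])
    print(n,len(q),'yaw %.1f pitch %.1f'%tuple(np.degrees(x[:2])),'axis pt',c,'d',dd,'t range',t,'lowend',c+dd*t[1],'med %.4f'%np.median(abs(best.fun)))
    return c,dd
if __name__=='__main__':
    for n in sys.argv[1:]: tilt(n)
E
python3 tilt.py side scene; python3 -m handwheel '[{"tx":0,"ty":0,"tz":0,"roll":0},{"tx":0,"ty":0,"tz":0,"roll":0},{"tx":0,"ty":0,"tz":0,"roll":0},{"tx":0,"ty":0,"tz":0,"roll":0},{"tx":0,"ty":0,"tz":0,"roll":0},{"tx":0,"ty":0,"tz":0,"roll":0}]';python3 tilt.py side scene
```

```text
side 823 yaw -110.8 pitch -14.4 axis pt [0.524  0.2001 0.1461] d [-0.3438 -0.9057 -0.2481] t range [-0.0192  0.1133] lowend [0.485  0.0975 0.1179] med 0.0010
scene 2146 yaw -113.2 pitch 44.1 axis pt [0.5094 0.1756 0.1158] d [-0.283  -0.6602  0.6957] t range [-0.0958  0.0732] lowend [0.4887 0.1273 0.1667] med 0.0125
t: 4.93
tool_pos: [0.5198, 0.2004, 0.1291]
tool_rot: [-2.583, -1.788, 0.001]
contact_force: [0.2, -0.0, -1.0]
opening: 0.0538
grip_force: 21.5
side 825 yaw -110.6 pitch -14.3 axis pt [0.5225 0.2006 0.1436] d [-0.3412 -0.9069 -0.2471] t range [-0.0179  0.1134] lowend [0.4838 0.0977 0.1156] med 0.0010
scene 2149 yaw -114.8 pitch 41.8 axis pt [0.5109 0.1789 0.1117] d [-0.313  -0.6766  0.6665] t range [-0.091   0.0808] lowend [0.4857 0.1242 0.1655] med 0.0127
```

At 20 N it doesn't swing under gravity. Since the tool can't tilt, I'll set the bottle back and pivot it in the pads. The mouth stays hooked behind the drainer's end stop while the grasp point moves on an arc about it, up and downhill (−tx).

```bash
python3 -m handwheel '[{"tx":0,"ty":0,"tz":20,"roll":0},{"tx":0,"ty":0,"tz":20,"roll":0},{"tx":0,"ty":0,"tz":15,"roll":0},{"tx":0,"ty":0,"tz":10,"roll":0},{"tx":0,"ty":0,"tz":8,"roll":0},{"tx":-2,"ty":0,"tz":0,"roll":0},{"tx":0,"ty":0,"tz":0,"roll":0}]' - 20 && python3 -m handwheel '[{"tx":-3,"ty":0,"tz":-4,"roll":0},{"tx":-4,"ty":0,"tz":-6,"roll":0},{"tx":-4,"ty":0,"tz":-6,"roll":0},{"tx":-5,"ty":0,"tz":-6,"roll":0},{"tx":0,"ty":0,"tz":0,"roll":0}]';python3 tilt.py side
```

```text
t: 5.62
tool_pos: [0.5194, 0.1989, 0.0566]
tool_rot: [-2.583, -1.788, -0.001]
contact_force: [0.2, 1.0, 0.1]
opening: 0.0544
grip_force: 21.2
t: 6.03
tool_pos: [0.5159, 0.1843, 0.0816]
tool_rot: [2.582, 1.786, 0.011]
contact_force: [1.5, 5.0, 3.0]
opening: 0.0543
grip_force: 22.5
side 946 yaw -111.4 pitch -27.5 axis pt [0.5183 0.1852 0.097 ] d [-0.3241 -0.8254 -0.4623] t range [-0.0197  0.1128] lowend [0.4818 0.092  0.0448] med 0.0012
```

The pivot works: pitch is −27.5° at about 5 N. I'll continue along the arc.

```bash
python3 -m handwheel '[{"tx":-7,"ty":0,"tz":-7,"roll":0},{"tx":-8,"ty":0,"tz":-7,"roll":0},{"tx":-8,"ty":0,"tz":-6,"roll":0},{"tx":-9,"ty":0,"tz":-6,"roll":0},{"tx":-9,"ty":0,"tz":-5,"roll":0},{"tx":-10,"ty":0,"tz":-4,"roll":0},{"tx":0,"ty":0,"tz":0,"roll":0}]';python3 tilt.py side
```

```text
t: 6.67
tool_pos: [0.4978, 0.136, 0.1167]
tool_rot: [2.582, 1.786, 0.01]
contact_force: [2.0, 4.8, 6.9]
opening: 0.0542
grip_force: 23.1
side 896 yaw -111.2 pitch -59.6 axis pt [0.5015 0.139  0.133 ] d [-0.183  -0.4717 -0.8625] t range [-0.0229  0.1082] lowend [0.4816 0.0879 0.0397] med 0.0010
```

```bash
python3 -m handwheel '[{"tx":-10,"ty":0,"tz":-4,"roll":0},{"tx":-10,"ty":0,"tz":-2.5,"roll":0},{"tx":-10,"ty":0,"tz":-1,"roll":0},{"tx":-10,"ty":0,"tz":0,"roll":0},{"tx":-9,"ty":0,"tz":0,"roll":0},{"tx":-8,"ty":0,"tz":1,"roll":0},{"tx":0,"ty":0,"tz":0,"roll":0}]';python3 tilt.py side
```

```text
t: 7.3
tool_pos: [0.4765, 0.0811, 0.1218]
tool_rot: [2.582, 1.785, 0.003]
contact_force: [-0.5, 0.1, 7.4]
opening: 0.054
grip_force: 19.4
side 174 yaw -90.1 pitch -73.0 axis pt [0.4963 0.0811 0.1406] d [-0.0006 -0.2916 -0.9566] t range [-0.039   0.1123] lowend [0.4962 0.0484 0.0332] med 0.0068
```

```bash
python3 -m handwheel '[{"tx":0,"ty":0,"tz":0,"roll":0},{"tx":0,"ty":0,"tz":-10,"roll":0},{"tx":0,"ty":0,"tz":-20,"roll":0},{"tx":0,"ty":0,"tz":-25,"roll":0},{"tx":0,"ty":0,"tz":-20,"roll":0},{"tx":0,"ty":0,"tz":-10,"roll":0},{"tx":0,"ty":0,"tz":0,"roll":0},{"tx":0,"ty":0,"tz":0,"roll":0}]' - 40;sed -i 's/>105)/>60)/' tilt.py; python3 tilt.py side scene; python3 - <<'E'
from h import *
a,_=optics.get_image('side'); b,_=optics.get_image('scene'); cv2.imwrite('pics/s4.png',np.hstack([cv2.resize(a[80:280,160:320,::-1],None,fx=2.4,fy=2.4),cv2.resize(b[80:280,160:325,::-1],None,fx=2.4,fy=2.4)]))
E
```

```text
t: 8.02
tool_pos: [0.4753, 0.0823, 0.2045]
tool_rot: [2.583, 1.788, -0.001]
contact_force: [-0.4, -0.3, -1.1]
opening: 0.0533
grip_force: 41.6
side 1486 yaw -114.5 pitch -88.7 axis pt [0.4796 0.0882 0.222 ] d [-0.0096 -0.0212 -0.9997] t range [-0.0328  0.1047] lowend [0.4786 0.086  0.1173] med 0.0009
scene 1505 yaw -171.0 pitch -94.0 axis pt [0.4726 0.0868 0.2215] d [ 0.0696  0.011  -0.9975] t range [-0.0931  0.1024] lowend [0.4798 0.088  0.1193] med 0.0013
```

View pics/s4.png

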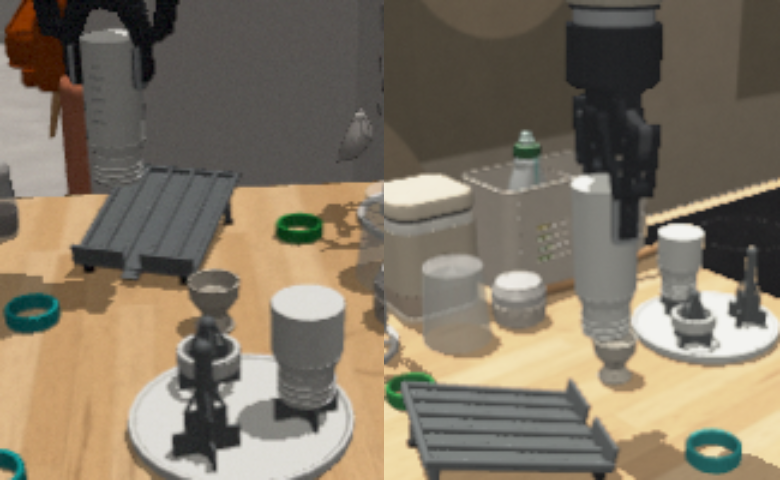

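Both views show the bottle hanging upright, at −88.7° pitch, with its mouth at z ≈ 0.118. I'll carry it high to the free peg and turn the closing axis to −33°, away from the neighbouring pegs.

```bash
python3 go.py .539 -.2008 .217 -33
```

```text
t 8.22 pos [0.4745 0.0824 0.2028] yaw_y -20.6 tilt 0.20 open 0.0533 grip 41.6 F [ 0.1 -1.1 -0.4] q [ 0.02 -0.28  1.97 -0.    1.46  0.38]
shift mm [-242.3  160.1  -14.3]
roll deg 12.4 rad 0.216
shift after roll [-202.4  208.3  -14.3]
```

```bash
python3 -m handwheel '[{"tx":0,"ty":0,"tz":-7,"roll":0.108},{"tx":0,"ty":0,"tz":-7,"roll":0.108},{"tx":-10,"ty":10,"tz":0,"roll":0},{"tx":-20,"ty":21,"tz":0,"roll":0},{"tx":-26,"ty":27,"tz":0,"roll":0},{"tx":-27,"ty":27,"tz":0,"roll":0},{"tx":-27,"ty":27,"tz":0,"roll":0},{"tx":-27,"ty":27,"tz":0,"roll":0},{"tx":-26,"ty":27,"tz":0,"roll":0},{"tx":-20,"ty":22,"tz":0,"roll":0},{"tx":-13,"ty":14,"tz":0,"roll":0},{"tx":-6,"ty":6,"tz":0,"roll":0}]' && python3 -m handwheel '[{"tx":0,"ty":0,"tz":0,"roll":0},{"tx":0,"ty":0,"tz":0,"roll":0},{"tx":0,"ty":0,"tz":0,"roll":0}]'; python3 go.py .539 -.2008 .217 -33; python3 tilt.py side scene
python3 - <<'E'
from h import *
a,d1=optics.get_image('side'); b,d2=optics.get_image('scene'); np.savez('pics/s5.npz',a=a,b=b,d1=d1,d2=d2)
cv2.imwrite('pics/s5.png',np.hstack([cv2.resize(a[140:290,205:305,::-1],None,fx=4,fy=4,interpolation=2),cv2.resize(b[100:250,262:362,::-1],None,fx=4,fy=4,interpolation=2)]))
E
```

```text
t: 9.22
tool_pos: [0.5396, -0.2026, 0.2172]
tool_rot: [-2.762, -1.494, 0.003]
contact_force: [0.6, 0.1, -1.0]
opening: 0.0534
grip_force: 41.7
t: 9.47
tool_pos: [0.5396, -0.1989, 0.2183]
tool_rot: [-2.759, -1.5, 0.0]
contact_force: [0.5, 0.4, -0.6]
opening: 0.0533
grip_force: 41.7
t 9.47 pos [ 0.5396 -0.1989  0.2183] yaw_y -32.9 tilt 0.07 open 0.0533 grip 41.7 F [ 0.5  0.4 -0.6] q [-0.48 -0.06  1.74  0.    1.46  0.09]
shift mm [-2.   0.5  1.3]
roll deg 0.1 rad 0.001
shift after roll [-2.   0.5  1.3]
side 2834 yaw -175.4 pitch -86.3 axis pt [ 0.5464 -0.1944  0.2368] d [-0.0635 -0.0051 -0.998 ] t range [-0.0895  0.1059] lowend [ 0.5397 -0.1949  0.1311] med 0.0011
scene 947 yaw -5.0 pitch -87.1 axis pt [ 0.5385 -0.1936  0.2373] d [ 0.0497 -0.0044 -0.9988] t range [-0.091   0.1049] lowend [ 0.5437 -0.1941  0.1325] med 0.0014
```

View pics/s5.png

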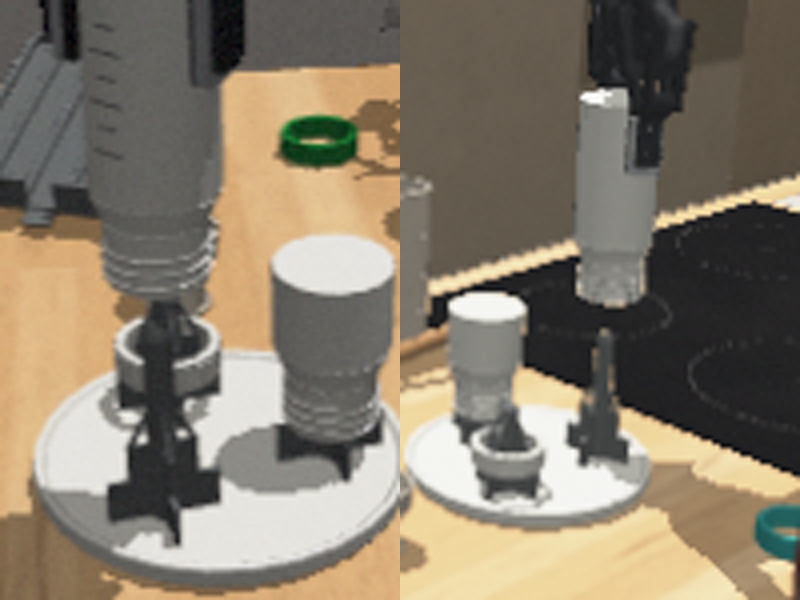

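In the side view the neck centre (crop x ≈ 160) lies on the peg's line (162). In the scene view the neck (612) is about 2 crop pixels right of the peg's line. I'll quantify that from the edges.

```bash
python3 - <<'E'
from h import *
from scipy.optimize import least_squares
z=np.load('pics/s5.npz'); im={'side':z['a'],'scene':z['b']}; D={'side':z['d1'],'scene':z['d2']}
def centres(n,rows,u0,u1,dark):
    out=[]; E=cloud(n,D[n])
    for v in rows:
        g=im[n][v,u0:u1].astype(float).mean(1)
        dd=D[n][v,u0:u1]
        m=(g<75) if dark else None
        if not dark:
            c=np.linalg.norm(E[v,u0:u1,:2]-[.541,-.196],axis=1); m=c<.035
        k=np.where(m)[0]
        if len(k)>2: out.append((u0+(k[0]+k[-1])/2,v,len(k)))
    return np.array(out)
obs={}
obs['neck']={'side':centres('side',range(196,212),222,270,False),'scene':centres('scene',range(164,174),395//1-400+400,340,False) if 0 else centres('scene',range(165,174),295,335,False)}
obs['body']={'side':centres('side',range(165,188),215,275,False),'scene':centres('scene',range(145,158),295,335,False)}
obs['peg']={'side':centres('side',range(234,243),238,255,True),'scene':centres('scene',range(183,194),306,322,True)}
for k,o in obs.items():
    for n in o: print(k,n,o[n][:, [0,2]].round(1).tolist())
    def res(x):
        r=[]
        zs=np.linspace(.03,.26,231)
        for n,a in o.items():
            pj=proj(n,np.c_[np.full(231,x[0]),np.full(231,x[1]),zs]); s=np.argsort(pj[:,1])
            r+=list(np.interp(a[:,1],pj[s,1],pj[s,0])-a[:,0])
        return np.array(r)
    s=least_squares(res,[.54,-.196],loss='soft_l1',f_scale=.3); print(k,s.x.round(4),'rms px %.2f'%np.sqrt((s.fun**2).mean()))
E
```

```text
neck side [[243.0, 27.0], [243.0, 26.0], [243.5, 28.0], [243.5, 28.0], [243.0, 27.0], [243.5, 28.0], [243.5, 28.0], [243.5, 28.0], [243.5, 27.0], [243.5, 28.0], [243.5, 28.0], [243.0, 27.0], [243.0, 27.0], [243.5, 26.0], [243.0, 25.0], [243.0, 23.0]]
neck scene [[314.5, 15.0], [314.5, 15.0], [314.0, 17.0], [314.5, 16.0], [314.0, 17.0], [314.5, 16.0], [314.0, 17.0], [314.0, 17.0], [314.0, 17.0]]
neck [ 0.5425 -0.1966] rms px 0.29
body side [[242.0, 35.0], [242.0, 35.0], [242.0, 35.0], [242.0, 35.0], [242.0, 35.0], [242.0, 35.0], [242.0, 35.0], [242.5, 34.0], [242.5, 34.0], [242.5, 34.0], [242.5, 34.0], [242.5, 34.0], [242.5, 34.0], [242.5, 34.0], [242.5, 33.0], [242.5, 34.0], [242.5, 34.0], [242.5, 34.0], [242.5, 34.0], [242.5, 34.0], [242.5, 33.0], [242.5, 34.0], [242.5, 34.0]]
body scene [[315.5, 20.0], [315.5, 20.0], [315.5, 20.0], [315.5, 19.0], [315.5, 20.0], [315.5, 20.0], [315.0, 21.0], [315.0, 21.0], [315.0, 21.0], [315.0, 21.0], [315.0, 21.0], [315.0, 21.0], [315.0, 20.0]]
body [ 0.5428 -0.1951] rms px 0.16
peg side [[244.5, 8.0], [244.5, 8.0], [244.5, 8.0], [246.0, 10.0], [246.0, 15.0], [244.0, 13.0], [244.0, 13.0], [243.5, 12.0], [245.5, 8.0]]
peg scene [[313.5, 13.0], [313.5, 13.0], [313.5, 14.0], [313.5, 16.0], [313.5, 14.0], [313.5, 14.0], [313.5, 14.0], [313.5, 14.0], [313.5, 13.0], [313.5, 15.0], [313.5, 15.0]]
peg [ 0.5422 -0.2   ] rms px 0.62
```

Neck (0.5425,−0.1966) and peg (tip triangulated at 0.5424,−0.197) agree to about a millimetre. The peg's row scan is polluted by the dark hob, so I use the tip reading. Lowering in stages.

```bash
python3 -m handwheel '[{"tx":0,"ty":0,"tz":8,"roll":0},{"tx":0,"ty":0,"tz":12,"roll":0},{"tx":0,"ty":0,"tz":12,"roll":0},{"tx":0,"ty":0,"tz":12,"roll":0},{"tx":0,"ty":0,"tz":8,"roll":0},{"tx":0,"ty":0,"tz":4,"roll":0},{"tx":0,"ty":0,"tz":0,"roll":0}]' && python3 -m handwheel '[{"tx":0,"ty":0,"tz":6,"roll":0},{"tx":0,"ty":0,"tz":6,"roll":0},{"tx":0,"ty":0,"tz":6,"roll":0},{"tx":0,"ty":0,"tz":4,"roll":0},{"tx":0,"ty":0,"tz":0,"roll":0}]'; python3 tilt.py side
```

```text
t: 10.25
tool_pos: [0.539, -0.1998, 0.1607]
tool_rot: [-2.759, -1.498, 0.003]
contact_force: [0.5, 0.3, -0.3]
opening: 0.0531
grip_force: 41.7
t: 10.67
tool_pos: [0.5393, -0.1999, 0.1394]
tool_rot: [-2.759, -1.498, 0.002]
contact_force: [0.1, 0.5, -1.2]
opening: 0.0533
grip_force: 41.7
side 3554 yaw -179.0 pitch 55.2 axis pt [ 0.5358 -0.196   0.1562] d [-0.5706 -0.0098  0.8212] t range [-0.1287  0.0518] lowend [ 0.5062 -0.1965  0.1987] med 0.0081
```

```bash
python3 -m handwheel '[{"tx":0,"ty":0,"tz":4,"roll":0},{"tx":0,"ty":0,"tz":4,"roll":0},{"tx":0,"ty":0,"tz":4,"roll":0},{"tx":0,"ty":0,"tz":3,"roll":0},{"tx":0,"ty":0,"tz":0,"roll":0},{"tx":0,"ty":0,"tz":0,"roll":0}]' && python3 -m handwheel '[{"tx":0,"ty":0,"tz":3,"roll":0},{"tx":0,"ty":0,"tz":2,"roll":0},{"tx":0,"ty":0,"tz":0,"roll":0},{"tx":0,"ty":0,"tz":0,"roll":0}]'
```

```text
t: 11.22
tool_pos: [0.5394, -0.1998, 0.1249]
tool_rot: [-2.76, -1.498, 0.001]
contact_force: [-0.3, 1.5, -3.0]
opening: 0.0533
grip_force: 41.5
t: 11.55
tool_pos: [0.5396, -0.1998, 0.1203]
tool_rot: [-2.76, -1.498, 0.0]
contact_force: [-1.6, 3.4, -1.6]
opening: 0.0536
grip_force: 41.5
```

```bash
python3 -m handwheel '[{"tx":0.5,"ty":-0.5,"tz":2,"roll":0},{"tx":0,"ty":0,"tz":1,"roll":0},{"tx":0,"ty":0,"tz":0,"roll":0},{"tx":0,"ty":0,"tz":0,"roll":0}]' && python3 -m handwheel '[{"tx":0,"ty":0,"tz":1,"roll":0},{"tx":0,"ty":0,"tz":1,"roll":0},{"tx":0,"ty":0,"tz":0,"roll":0},{"tx":0,"ty":0,"tz":0,"roll":0}]'
```

```text
t: 11.88
tool_pos: [0.5398, -0.1996, 0.1179]
tool_rot: [2.761, 1.499, 0.0]
contact_force: [-2.4, 2.8, -0.5]
opening: 0.0533
grip_force: 41.7
t: 12.22
tool_pos: [0.5401, -0.1996, 0.1176]
tool_rot: [2.761, 1.499, 0.0]
contact_force: [-4.7, 4.5, 8.9]
opening: 0.0534
grip_force: 42.6
```

Rim contact at the expected height (8.9 N). I'll hold, open gently and withdraw straight up.

```bash
python3 -m handwheel '[{"tx":0,"ty":0,"tz":0,"roll":0},{"tx":0,"ty":0,"tz":0,"roll":0},{"tx":0,"ty":0,"tz":0,"roll":0}]' - 20 && python3 -m handwheel '[{"tx":0,"ty":0,"tz":0,"roll":0},{"tx":0,"ty":0,"tz":0,"roll":0},{"tx":0,"ty":0,"tz":0,"roll":0},{"tx":0,"ty":0,"tz":0,"roll":0},{"tx":0,"ty":0,"tz":0,"roll":0},{"tx":0,"ty":0,"tz":0,"roll":0}]' 70 && python3 -m handwheel '[{"tx":0,"ty":0,"tz":-5,"roll":0},{"tx":0,"ty":0,"tz":-12,"roll":0},{"tx":0,"ty":0,"tz":-20,"roll":0},{"tx":0,"ty":0,"tz":-25,"roll":0},{"tx":0,"ty":0,"tz":-30,"roll":0},{"tx":0,"ty":0,"tz":-30,"roll":0},{"tx":0,"ty":0,"tz":-20,"roll":0},{"tx":0,"ty":0,"tz":0,"roll":0}]' && python3 - <<'E'
from h import *
a,d1=optics.get_image('side'); b,d2=optics.get_image('scene')
for n,d in(('side',d1),('scene',d2)):
    P=cloud(n,d); m=(np.linalg.norm(P[...,:2]-[.5424,-.197],axis=-1)<.04)&(P[...,2]>.155)&(P[...,2]<.19); print(n,m.sum(),np.percentile(P[m],[1,50,99],axis=0).round(4).tolist())
cv2.imwrite('pics/s6.png',np.hstack([cv2.resize(a[140:290,205:305,::-1],None,fx=4,fy=4,interpolation=2),cv2.resize(b[100:250,262:362,::-1],None,fx=4,fy=4,interpolation=2)]))
E
```

```text
t: 12.47
tool_pos: [0.5401, -0.1996, 0.1176]
tool_rot: [2.761, 1.499, 0.0]
contact_force: [-4.5, 3.5, 8.5]
opening: 0.0531
grip_force: 42.6
t: 12.97
tool_pos: [0.5398, -0.1997, 0.1157]
tool_rot: [2.761, 1.499, -0.0]
contact_force: [-0.3, -0.1, -0.9]
opening: 0.07
grip_force: 0.0
t: 13.63
tool_pos: [0.5424, -0.2008, 0.266]
tool_rot: [2.752, 1.494, 0.011]
contact_force: [0.8, -1.0, 0.0]
opening: 0.0701
grip_force: 0.0
side 563 [[0.5174, -0.2231, 0.1554], [0.5421, -0.2047, 0.1632], [0.5674, -0.1724, 0.1644]]
scene 156 [[0.5133, -0.2187, 0.1553], [0.5338, -0.1858, 0.1631], [0.564, -0.1668, 0.1648]]
```

View pics/s6.png

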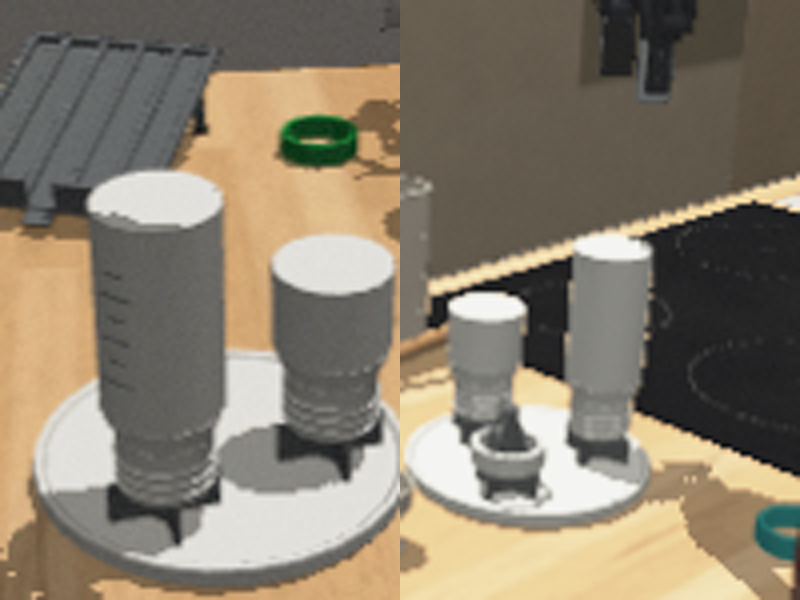

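The bottle stands upright on the peg with its rim on the ledge. Its closed end is at 0.163–0.165 m (expected 0.165), the gripper is clear and the neighbours are unmoved.

```bash
python3 -c "
from station import ctrl; print(ctrl.finish_job())"
```

```text
the job is handed in; nothing more can be done
None
```

The large bottle is on the free peg, upside down, upright and released with its rim on the ledge; the small bottle and ring stayed on their pegs, and the job is handed in (the hand-in returned no verdict).

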